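# Brush out the open spice jar

### The job

Lift the jar brush out of its stand, dip its bristle head right down into the open glass jar on the turntable (to the bottom or nearly so), then tap the tip of the brush gently on the floor of the red soy dish to knock it clean. Keep hold of the brush for both, then hang it back upright by its collar in the fork of its stand and let go. Leave the jars, the dish, the loose cap and the bottle opener standing or lying where they are.

Things in the scene. Friction and masses are not known exactly. Their poses are not given: they have to be found in the camera images.
- brush: Jar brush hanging upright in the stand: orange square handle (20 x 20 mm, sides along its x and y, 5 to 64 mm above the origin), white collar disc (36 mm diameter, 5 mm thick), steel shaft (8 mm diameter), blue bristle head (25 mm diameter, 60 to 115 mm below, springs up to 8 mm upward at 2 to 7 N). 60 g. Origin: on the axis at the collar's underside; z up; x, y start as the stand's.
- brush_tip (a point): Centre of the flat lower end of the bristle head, 115 mm below the brush's origin when nothing presses on it.
- stand: Fixed grey stand: foot plate 105 x 80 x 8 mm; 14 mm post 42 mm behind the notch; on top a flat fork 5 mm thick, 44 mm wide, upper face 150 mm above the shelf. Slot 18 mm wide, open to the stand's -x; mouth 30 mm before the notch point, closed end 7 mm behind it. The bristle head does not fit through the slot: lift the collar, slide out level. Origin: on the shelf under the notch point; z up.
- notch (a point): Point on the fork's upper face, on the slot's centre line, where the underside of the brush's collar rests; axes as the stand's (the slot opens to -x).
- open_jar: Empty clear glass jar without cap, thin dark green lines round its rim and foot, standing on the turntable: outer diameter 62 mm, 95 mm high, neck outer diameter 54 mm, mouth 48 mm inside diameter, inner floor 5 mm above the origin. About 190 g. Origin: centre of the underside; z up.
- capped_jar: The same jar closed with a steel shaker cap (60 mm diameter), 101 mm high over all, standing on the other side of the turntable. Leave alone. Origin: centre of the underside.
- turntable: Clear plastic spice turntable, 230 mm diameter, on a fixed grey foot; the jars stand on its disc, 20 mm above the shelf; the rim reaches 30 mm. The disc turns if pushed. Origin: on the shelf at its axis.
- dish: Red ceramic soy dish, round, rim outer diameter 92 mm, 20 mm high, flat inner floor about 60 mm across and 5 mm above the origin. About 140 g, loose on the shelf. Origin: centre of the underside; z up.
- loose_cap: Steel shaker cap of the open jar, lying on the shelf, 60 mm diameter, 18 mm high. Leave alone. Origin: centre of the underside.
- opener: Flat stainless bottle opener, 145 x 36 x 5 mm, long along its own y. Leave alone. Origin: middle of its underside.
Not all that is in view belongs to the job. Of the things that look like the brush, the middle-sized one is meant.

How it is judged (in metres and radians):
On the way, in this order (a step that is already met when the one before it is completed fails the run):
1. the brush, held in the fingers, is dipped into the open jar: its tip at most 15 mm above the inner floor and within 24 mm of the jar's axis (contact force between the fingers and brush above 1 N and z of brush_tip in the frame of open_jar below 0.02 m and horizontal distance between brush_tip and open_jar below 0.024 m), for 0.1 s.
2. the held brush touches the floor of the red dish with its tip (tip within 32 mm of the dish's axis and less than 10 mm above its floor) (contact force between the fingers and brush above 1 N and contact force between brush and dish above 0.2 N and z of brush_tip in the frame of dish below 0.015 m and horizontal distance between brush_tip and dish below 0.032 m), for 0.04 s.
At the end, for the whole second after the job is handed in: The brush hangs released and still in the fork, upright within 0.12 rad, its collar resting on it (-4 to +6 mm) within 18 mm of the notch point; both jars, dish, loose cap and opener are within 30 mm of where they started and upright within 0.15 rad (distance between brush and notch below 0.018 m and z of brush in the frame of notch between -0.004 and 0.006 m and angle between brush's own z axis and vertical below 0.12 rad and linear speed of brush below 0.03 m/s and contact force between the fingers and brush below 0.1 N and distance of each of open_jar, capped_jar, dish, loose_cap, opener from where it was at the start of the episode below 0.03 m and angle between each of open_jar, capped_jar, dish, loose_cap, opener's own z axis and vertical below 0.15 rad); the robot touches nothing.
It fails at once if a jar is pushed more than 30 mm from its place or tipped by more than 0.3 rad (distance of any of open_jar, capped_jar from where it was at the start of the episode above 0.03 m or angle between any of open_jar, capped_jar's own z axis and vertical above 0.3 rad).
It fails at once if the red dish is pushed more than 30 mm from its place or tipped by more than 0.3 rad (distance of dish from where it was at the start of the episode above 0.03 m or angle between dish's own z axis and vertical above 0.3 rad).
It fails at once if the loose cap or the bottle opener is pushed more than 30 mm from its place or tipped by more than 0.3 rad (distance of any of loose_cap, opener from where it was at the start of the episode above 0.03 m or angle between any of loose_cap, opener's own z axis and vertical above 0.3 rad).
It fails at once if the brush is driven into the open jar with more than 40 N (contact force between brush and open_jar above 40 N).
It fails at once if the brush is driven into the red dish with more than 40 N (contact force between brush and dish above 40 N).
It also fails if it takes over 54 s, if anything falls off the work surface, if the arm or the gripper's body presses on something with over 40 N, if the wrist force passes 120 N, or if a joint passes its speed limit or range.

### The arm

A 7-joint arm with a two-finger parallel gripper is mounted at the origin on the work surface. World frame = base frame: x ahead of the robot, y to its left, z up, the work surface at z = 0. Lengths are in mm, angles in rad, forces in N, time in s.
With the tool pointing down it reaches from about 400 to 875 mm from the base axis. Payload 4.4 kg.
Tool frame: the origin (TCP) lies between the finger pads; the fingertips stand 22 mm ahead of it and the grasp point (between the pads) lies 3 mm ahead of it; z points along the fingers, y is the line along which they close (so a half turn about z gives the same grasp; the last joint's range is limited). The gripper opens to 85 mm and grips with 20 to 120 N. Pads are 22 mm wide; open, the fingers measure 114 mm over their backs; the gripper's body (76 mm by 85 mm) begins 54 mm behind the grasp point. The pads swing forward as they close: fully open they stand 13 mm farther back than shut.
Start: joints at [-1.226, 0.628, 0.038, 1.517, -0.027, 0.996, -0.02], TCP at [259.552, 595.945, 253.313] pointing down, gripper open.
Joint ranges: [-3.06, 3.06], [-0.37, 2.12], [-1.25, 1.32], [0.18, 2.47], [-1.1, 4.24], [0.23, 1.98], [-2.94, 2.94]. Speed limits (rad/s): [2.57, 2.57, 3.14, 3.14, 3.14, 3.14, 3.14].

### API

Orientations are given as [roll, pitch, yaw] about the fixed x, y, z axes, in that order (R = Rz(yaw) Ry(pitch) Rx(roll)).
In Python, from cell import ctrl gives the robot as it stands.
- The arm moves only by the tool step_arm, never from a script. Its argument "plan" is a list of rows, each an object of numbers: "dx", "dy", "dz": the shift along the tool's x, y, z scaled (see below); "ax", "ay", "az": the turn, a rotation vector about the tool's x, y, z scaled (see below); "gripper": the opening, from 0 (shut) to 1 (fully open). A call has 1 to 20 rows; each row shifts and turns the commanded pose from where the row before left it, along the tool's axes as they then stand; what a row does not reach is not made up. The controller multiplies each number of a shift by 0.3 m and each number of a turn by 90 degrees. A row lasts 1/8 s, in which the tool goes at most 62.5 mm and 10.7 degrees, less where a joint would pass 70% of its speed; a pose out of reach is approached as far as the arm can. A call with a number of a shift or a turn outside -1 to 1 is refused whole. A call with a gripper value outside its range is refused whole. The fingers move at their own pace and stop on an object; the grip force is fixed at half the most. Time passes only in rows, so rows that do not move let the fingers close. It gives the time, the measured TCP pose, the force, the opening and the grip force at its end, in the units of the state.
- ctrl.read_state(): the state, without advancing time (a new reading comes with each control period).
- ctrl.get_image(name): name is "scene" or "side" or "wrist"; returns a dict with "color" (420x560x3 uint8, red, green, blue), "range_z" (420x560 float32, mm along the optical axis (not along the pixel's ray), 0 where there is no reading), "fx", "fy", "cx", "cy" (pixels), "T" (4x4, takes a point from camera to world coordinates); the wrist camera has in their place "T_tool_cam" (4x4, takes a point from camera to tool coordinates, whose origin is the TCP and whose axes are the flange's). Camera axes: x right, y down, z forward; pixel columns grow to the right and rows downward; lengths in mm; the calibration is good to about 2 mm. A picture is of the moment at which its call begins: read the wrist's pose just before it.
- ctrl.finish_job(): hands the job in; it is judged then, once.
The state is a dict: "clock": time; "qpos": joint angles; "qd": joint speeds; "tau": joint torques, N m; "eef_pos": TCP position; "tool_rot": TCP orientation; "force": force on the tool from outside, world axes, zero at the start; "torque": the same for the moment, N m; "width": finger opening in mm; "gripper_force": force on a finger pad.
Only numpy, scipy, OpenCV 4.12 (cv2) and the standard library are available. Lean on these libraries where they do the work, as an engineer would, in place of code of your own. Each camera call takes 0.05 s, during which the arm holds its last target. There are 200 camera calls.

## Working session

There is one attempt and no reset: what is moved stays moved. The work goes in short steps, Python scripts to look and compute and a tool call to move; the robot and the scene stay as the last step left them, time stands still between calls to the robot, and variables do not carry over. Pictures are saved under pics/ and viewed, at most 10 in all, crops included, and the job is handed in when it is done.

Besides the shell and the picture viewer there is one more tool, called after "Emit:" by a JSON object that holds its "api" and its "payload", one argument or row to a line. step_arm: Moves the arm, as the interface text tells. Shifts and turns lie within -1 to 1; 1 stands for 0.3 m of shift or 90 degrees of turn. Its arguments: {"type":"object","properties":{"plan":{"type":"array"}},"required":["plan"]}

```bash
mkdir -p pics; ls; cat > h.py <<'E'
import numpy as np, cv2, json
from cell import ctrl
from scipy.spatial.transform import Rotation as R
def snap(n,f):
    s=ctrl.read_state(); im=ctrl.get_image(n)
    if n=='wrist':
        T=np.eye(4);T[:3,:3]=R.from_euler('xyz',s['tool_rot']).as_matrix();T[:3,3]=s['eef_pos'];T=T@np.array(im['T_tool_cam'])
    else: T=np.array(im['T'])
    cv2.imwrite('pics/'+f+'.png',im['color'][:,:,::-1])
    np.savez('pics/'+f+'.npz',c=im['color'],z=im['range_z'],T=T,k=[im['fx'],im['fy'],im['cx'],im['cy']])
def load(f): return np.load('pics/'+f+'.npz')
def pts(d):
    z=d['z'];fx,fy,cx,cy=d['k'];v,u=np.mgrid[:z.shape[0],:z.shape[1]]
    P=np.stack([(u-cx)/fx*z,(v-cy)/fy*z,z],-1)
    return P@d['T'][:3,:3].T+d['T'][:3,3]
E
python3 - <<'E'
from h import *
print(ctrl.read_state())
for n in('scene','side'): snap(n,n+'0')
a=cv2.imread('pics/scene0.png');b=cv2.imread('pics/side0.png')
E
```

```text
pics
{'clock': 0.0, 'qpos': array([-1.2258284 ,  0.62932644,  0.03843107,  1.51835677, -0.02701831,
        0.99630267, -0.01997695]), 'qd': array([ 0.00073806,  0.00238378,  0.00062795, -0.00039971, -0.00121255,
        0.00252907,  0.00074191]), 'tau': array([-1.27002013e-04, -5.63409877e+01,  1.22627735e+00, -1.93446922e+01,
        1.10530943e-02,  1.06726433e-02, -4.03879511e-06]), 'eef_pos': array([259.28545008, 595.41630772, 252.40519573]), 'tool_rot': array([-3.13971681e+00,  1.77123631e-06,  2.73084687e+00]), 'force': array([-0.31394346,  0.01346658, -0.50018666]), 'torque': array([ 0.02578959, -0.03816505,  0.01434482]), 'gripper_force': 0.0, 'width': 85.56345456661674}
```

View pics/scene0.png

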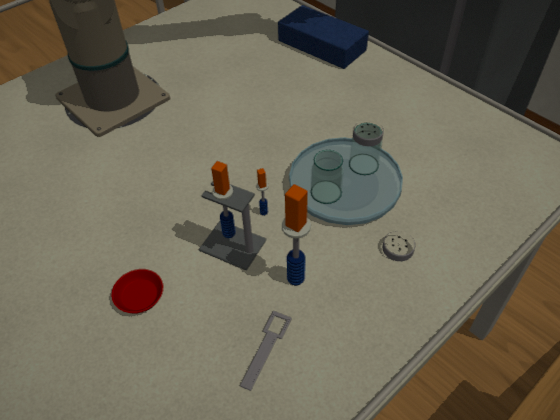

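View pics/side0.png

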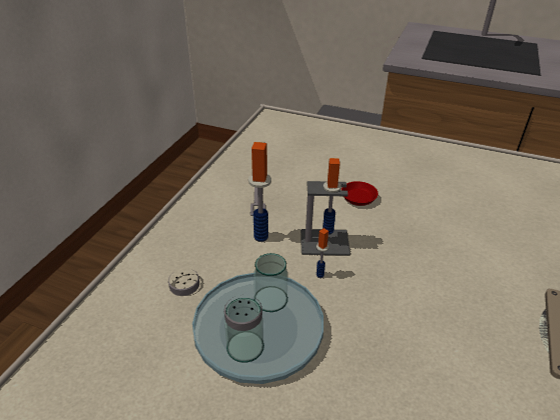

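The scene picture shows the middle brush in the stand (handle at 221,178), a large decoy at (296,210), a small one at (262,180), the dish at (137,291), the open jar with its mouth at (327,161) and foot at (326,192), the capped jar at (367,140) and the opener at (266,350). The side view agrees.

```bash
cat > m.py <<'E'
from h import *
def plane(d,u,v,h):
    fx,fy,cx,cy=d['k'];r=d['T'][:3,:3]@np.array([(u-cx)/fx,(v-cy)/fy,1]);o=d['T'][:3,3];return (o+r*(h-o[2])/r[2]).round(1)
E
python3 - <<'E'
from m import *
s=load('scene0');e=load('side0');np.set_printoptions(suppress=True,precision=1)
for n,d in(('scene',s),('side',e)):
    P=pts(d);hsv=cv2.cvtColor(d['c'],cv2.COLOR_RGB2HSV);c=d['c'].astype(int)
    H,S,V=hsv[...,0],hsv[...,1],hsv[...,2]
    for nm,m in(('orange',(H>5)&(H<15)&(S>200)&(V>90)),('red',((H<4)|(H>176))&(S>200)),('blue',(H>105)&(H<125)&(S>150))):
        k,l,st,ce=cv2.connectedComponentsWithStats(m.astype(np.uint8))
        for i in range(1,k):
            if st[i,4]>40:
                q=P[(l==i)&(d['z']>0)]
                print(n,nm,st[i],'lo',np.percentile(q,2,0),'hi',np.percentile(q,98,0),'mid',np.median(q,0))
pk={'s':[('jarmouth',327,161,115),('jarfoot',326,192,20),('capjar',367,131,121),('cap',398,243,18),('tt',343,179,20),('forkL',203,194,150),('forkR',254,195,150),('tallcollar',296,226,0),('op1',277,320,5),('op2',247,380,5)],
'e':[('jarmouth',271,265,115),('jarfoot',271,298,20),('capjar',243,310,121),('cap',184,282,18),('tt',260,325,20),]}
for k,d in(('s',s),('e',e)):
    for n,u,v,h in pk[k]: print(k,n,plane(d,u,v,h))
# fork top points
P=pts(s)
m=(abs(P[...,2]-150)<4)&(s['c'].max(-1).astype(int)-s['c'].min(-1)<40)
v,u=np.nonzero(m);print(len(u));q=P[m]
print(cv2.minAreaRect(q[:,:2].astype(np.float32)),q.mean(0))
x=np.concatenate([cv2.resize(cv2.imread('pics/scene0.png')[150:280,170:310],None,fx=2.8,fy=2.8,interpolation=2),cv2.resize(cv2.imread('pics/side0.png')[150:280,250:390],None,fx=2.8,fy=2.8,interpolation=2)],1)
cv2.imwrite('pics/crop.png',x)
E
```

```text
scene orange [212 162  17  31 218] lo [540.8 -87.6 162.5] hi [560.9 -69.  215.6] mid [557.  -77.1 207.2]
scene orange [285 185  22  45 425] lo [680.7 -53.9 167.2] hi [706.1 -30.5 237.5] mid [702.  -41.7 232.9]
scene red [ 112  270   51   43 1715] lo [ 482.9 -308.4    2. ] hi [ 564.  -228.5   20.7] mid [ 516.8 -267.6    6.4]
scene blue [ 279    7   89   61 2324] lo [107.1 462.7   5.5] hi [316.6 582.1  62.4] mid [222.8 491.4  51.9]
scene blue [260 200   7  15  91] lo [529.7  13.8   3.6] hi [542.2  23.8  38. ] mid [537.6  17.2  21.8]
scene blue [220 212  15  26 266] lo [543.6 -89.7  39. ] hi [561.4 -72.1  91.2] mid [556.8 -83.9  70.6]
scene blue [287 251  18  34 480] lo [680.8 -57.6   7.3] hi [707.6 -32.6  74. ] mid [699.3 -50.8  49.5]
side orange [252 142  14  40 446] lo [677.1 -48.5 164.3] hi [699.  -24.6 236.6] mid [687.9 -28.6 209.2]
side orange [328 158  11  30 263] lo [537.6 -82.4 158.3] hi [554.8 -64.  214.3] mid [546.2 -68.1 190.3]
side orange [319 228   9  20 106] lo [527.5  17.7  83.4] hi [539.4  32.3 120.4] mid [533.2  28.9 108.8]
side red [342 182  36  23 600] lo [ 483.9 -30
[... 228 characters left out ...]
6.9 -63.2  90.5] mid [544.5 -67.3  71.8]
side blue [317 261   8  16  96] lo [525.2  22.3   3.7] hi [537.6  32.2  37.9] mid [530.8  29.4  23.2]
s jarmouth [597.2 131.3 115. ]
s jarfoot [593.8 138.4  20. ]
s capjar [597.9 243.5 121. ]
s cap [775.7 143.7  18. ]
s tt [593.1 189.8  20. ]
s forkL [ 529.1 -104.9  150. ]
s forkR [591.3 -43.8 150. ]
s tallcollar [603.5  44.4   0. ]
s op1 [ 731.9 -125.4    5. ]
s op2 [ 777.2 -232.4    5. ]
e jarmouth [591.3 140.7 115. ]
e jarfoot [594.9 132.9  20. ]
e capjar [592.1 254.5 121. ]
e cap [768.6 155.5  18. ]
e tt [589.3 198.5  20. ]
856
((351.6224060058594, -40.46118927001953), (123.91615295410156, 720.3493041992188), 83.52440643310547) [458.8 -61.1 149.9]
```

View pics/crop.png

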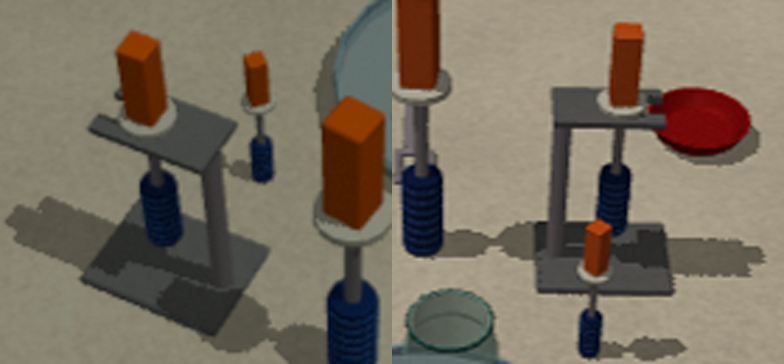

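```bash
python3 - <<'E'
from m import *
np.set_printoptions(suppress=True,precision=1)
for n in('scene0','side0'):
    d=load(n);P=pts(d);c=d['c'].astype(int)
    near=np.hypot(P[...,0]-555,P[...,1]+70)<75
    g=(c.max(-1)-c.min(-1)<25)&near
    m=g&(abs(P[...,2]-150)<3)&(c.max(-1)<110)
    r=cv2.minAreaRect(P[m][:,:2].astype(np.float32));print(n,m.sum(),r,cv2.boxPoints(r))
    f=g&(abs(P[...,2]-8)<4)&(c.max(-1)<100)
    r=cv2.minAreaRect(P[f][:,:2].astype(np.float32));print('foot',f.sum(),r,cv2.boxPoints(r))
    t=near&(P[...,2]>207)&(c[...,0]>100)
    r=cv2.minAreaRect(P[t][:,:2].astype(np.float32));print('handletop',t.sum(),r,np.percentile(P[t][:,2],[5,50,95]))
# fork edges from pixels of crop (scale 2.8)
s=load('scene0')
for a in((90,125),(208,165),(237,125),(118,92)): print(plane(s,170+a[0]/2.8,150+a[1]/2.8,150))
e=load('side0')
for a in((551,126-36),(551,126),(665,126),(662,92)): print('e',plane(e,250+(a[0]-392)/2.8,150+a[1]/2.8,150))
E
```

```text
scene0 587 ((557.9152221679688, -74.51365661621094), (82.28142547607422, 47.69468688964844), 18.961444854736328) [[ 511.3  -65.3]
 [ 526.8 -110.4]
 [ 604.6  -83.7]
 [ 589.1  -38.6]]
foot 1475 ((554.07470703125, -76.5712890625), (105.70402526855469, 80.76449584960938), 19.783580780029297) [[ 490.7  -56.5]
 [ 518.  -132.5]
 [ 617.5  -96.7]
 [ 590.1  -20.7]]
handletop 110 ((548.8645629882812, -77.68490600585938), (19.94194221496582, 20.980836868286133), 16.98853874206543) [211.6 213.4 215.6]
side0 341 ((558.0133666992188, -73.46713256835938), (78.15223693847656, 48.646728515625), 19.008769989013672) [[ 513.1  -63.2]
 [ 529.  -109.2]
 [ 602.9  -83.7]
 [ 587.   -37.7]]
foot 830 ((553.736083984375, -74.16716766357422), (104.6124267578125, 81.885498046875), 20.62004280090332) [[ 490.4  -54.3]
 [ 519.2 -130.9]
 [ 617.1  -94.1]
 [ 588.3  -17.4]]
handletop 62 ((548.8457641601562, -76.22136688232422), (19.652584075927734, 20.263507843017578), 24.86882972717285) [211.7 213.4 214.5]
[ 529.3 -106.8  150. ]
[603.4 -75.9 150. ]
[591.4 -42.4 150. ]
[519.5 -77.4 150. ]
e [600.2 -75.  150. ]
e [585.9 -32.9 150. ]
e [511.4 -62.9 150. ]
e [ 524.3 -102.9  150. ]
```

Emit:
{"api": "step_arm", "payload": {
  "plan": [
    {"az":0.104,"dz":-0.025,"gripper":1},
    {"az":0.104,"dz":-0.025,"gripper":1},
    {"az":0.104,"dz":-0.025,"gripper":1},
    {"az":0.104,"dz":-0.025,"gripper":1},
    {"az":0.104,"dz":-0.025,"gripper":1},
    {"dx":-0.18,"dy":0.011,"gripper":1},
    {"dx":-0.18,"dy":0.011,"gripper":1},
    {"dx":-0.18,"dy":0.011,"gripper":1},
    {"dx":-0.18,"dy":0.011,"gripper":1},
    {"dx":-0.18,"dy":0.011,"gripper":1},
    {"dx":-0.18,"dy":0.011,"gripper":1},
    {"dx":-0.18,"dy":0.011,"gripper":1},
    {"dx":-0.18,"dy":0.011,"gripper":1},
    {"dx":-0.18,"dy":0.011,"gripper":1},
    {"dx":-0.18,"dy":0.011,"gripper":1},
    {"gripper":1},
    {"gripper":1}
  ]
}}

```text
invalid input
```

```bash
cat >> m.py <<'E'
def to(t,yaw_y=None):
    s=ctrl.read_state();Rm=R.from_euler('xyz',s['tool_rot']).as_matrix()
    print('t',s['clock'].__round__(2),'pos',s['eef_pos'].round(1),'yangle',np.degrees(np.arctan2(Rm[1,1],Rm[0,1])).round(2),'z',Rm[:,2].round(3),'w',round(s['width'],1),'F',s['force'].round(1),'g',round(s['gripper_force'],1))
    if t is not None: print('units',(Rm.T@(np.array(t)-s['eef_pos'])/300).round(4))
E
python3 - <<'E'
from m import *
to([549,-77,290]); snap('wrist','w1')
E
```

```text
t 0.1 pos [259.3 595.5 252.5] yangle 66.46 z [-0.001 -0.002 -1.   ] w 85.3 F [-0.3 -0.9  0.3] g 0.0
units [-1.7804 -1.6697 -0.1222]
```

View pics/w1.png

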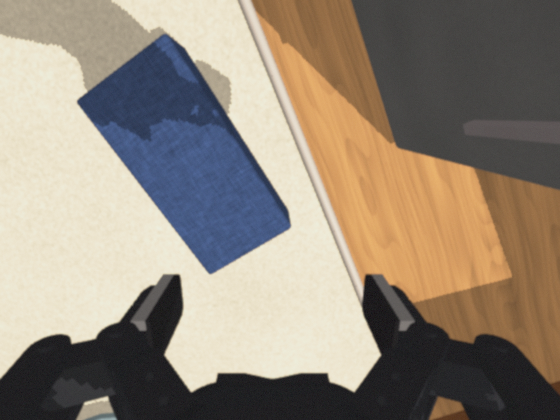

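The plan was refused and nothing moved: the wrist picture shows only the blue box (185,155). I'll retry with every field filled in each row.

Emit:
{"api": "step_arm", "payload": {
  "plan": [
    {"dx":0,"dy":0,"dz":-0.025,"ax":0,"ay":0,"az":0.104,"gripper":1},
    {"dx":0,"dy":0,"dz":-0.025,"ax":0,"ay":0,"az":0.104,"gripper":1},
    {"dx":0,"dy":0,"dz":-0.025,"ax":0,"ay":0,"az":0.104,"gripper":1},
    {"dx":0,"dy":0,"dz":-0.025,"ax":0,"ay":0,"az":0.104,"gripper":1},
    {"dx":0,"dy":0,"dz":-0.025,"ax":0,"ay":0,"az":0.104,"gripper":1},
    {"dx":-0.18,"dy":0.011,"dz":0,"ax":0,"ay":0,"az":0,"gripper":1},
    {"dx":-0.18,"dy":0.011,"dz":0,"ax":0,"ay":0,"az":0,"gripper":1},
    {"dx":-0.18,"dy":0.011,"dz":0,"ax":0,"ay":0,"az":0,"gripper":1},
    {"dx":-0.18,"dy":0.011,"dz":0,"ax":0,"ay":0,"az":0,"gripper":1},
    {"dx":-0.18,"dy":0.011,"dz":0,"ax":0,"ay":0,"az":0,"gripper":1},
    {"dx":-0.18,"dy":0.011,"dz":0,"ax":0,"ay":0,"az":0,"gripper":1},
    {"dx":-0.18,"dy":0.011,"dz":0,"ax":0,"ay":0,"az":0,"gripper":1},
    {"dx":-0.18,"dy":0.011,"dz":0,"ax":0,"ay":0,"az":0,"gripper":1},
    {"dx":-0.18,"dy":0.011,"dz":0,"ax":0,"ay":0,"az":0,"gripper":1},
    {"dx":-0.18,"dy":0.011,"dz":0,"ax":0,"ay":0,"az":0,"gripper":1},
    {"dx":0,"dy":0,"dz":0,"ax":0,"ay":0,"az":0,"gripper":1},
    {"dx":0,"dy":0,"dz":0,"ax":0,"ay":0,"az":0,"gripper":1}
  ]
}}

```text
clock: 2.28
eef_pos: [471.9, 99.1, 290.6]
tool_rot: [-3.141, -0.001, 1.914]
force: [0.3, -0.6, 0.6]
width: 85.8
gripper_force: 0.0
```

```bash
python3 - <<'E'
from m import *
to([549,-77,290]); snap('wrist','w2')
E
```

```text
t 2.27 pos [471.9  99.1 290.6] yangle 19.66 z [-0.001  0.001 -1.   ] w 85.8 F [ 0.3 -0.6  0.6] g 0.0
units [-0.6391  0.0445  0.0013]
```

View pics/w2.png

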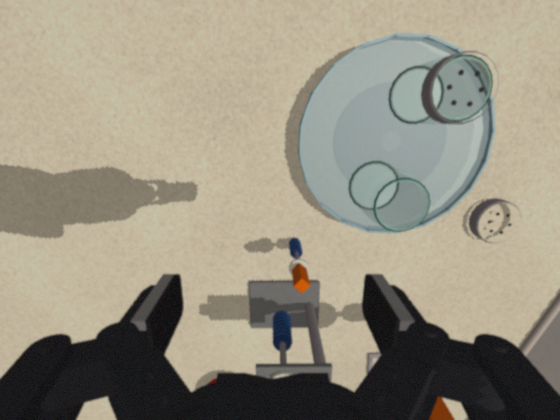

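The wrist picture shows the open jar (foot ring centre 373,186, rim centre 403,205), the turntable's centre at (397,133), and the brush stand at (290,320).

```bash
python3 - <<'E'
from m import *
d=load('w2')
print(plane(d,373,186,20),plane(d,403,205,115))
E
```

```text
[595.5 134.   20. ] [595.2 135.7 115. ]
```

Emit:
{"api": "step_arm", "payload": {
  "plan": [
    {"dx":-0.16,"dy":0.011,"dz":0,"ax":0,"ay":0,"az":0,"gripper":1},
    {"dx":-0.16,"dy":0.011,"dz":0,"ax":0,"ay":0,"az":0,"gripper":1},
    {"dx":-0.16,"dy":0.011,"dz":0,"ax":0,"ay":0,"az":0,"gripper":1},
    {"dx":-0.16,"dy":0.011,"dz":0,"ax":0,"ay":0,"az":0,"gripper":1},
    {"dx":0,"dy":0,"dz":0.08,"ax":0,"ay":0,"az":0,"gripper":1},
    {"dx":0,"dy":0,"dz":0,"ax":0,"ay":0,"az":0,"gripper":1},
    {"dx":0,"dy":0,"dz":0,"ax":0,"ay":0,"az":0,"gripper":1}
  ]
}}

```text
clock: 3.2
eef_pos: [549.6, -75.9, 267.2]
tool_rot: [3.141, -0.001, 1.917]
force: [-0.2, -0.8, 0.2]
width: 85.2
gripper_force: 0.0
```

```bash
python3 - <<'E'
from m import *
to([549,-77,184])
E
```

```text
t 3.2 pos [549.6 -75.9 267.2] yangle 19.84 z [ 0.     0.001 -1.   ] w 85.2 F [-0.2 -0.8  0.2] g 0.0
units [-0.0029 -0.0031  0.2772]
```

Emit:
{"api": "step_arm", "payload": {
  "plan": [
    {"dx":-0.003,"dy":-0.003,"dz":0.09,"ax":0,"ay":0,"az":0,"gripper":1},
    {"dx":0,"dy":0,"dz":0.09,"ax":0,"ay":0,"az":0,"gripper":1},
    {"dx":0,"dy":0,"dz":0.09,"ax":0,"ay":0,"az":0,"gripper":1},
    {"dx":0,"dy":0,"dz":0,"ax":0,"ay":0,"az":0,"gripper":1},
    {"dx":0,"dy":0,"dz":0,"ax":0,"ay":0,"az":0,"gripper":0},
    {"dx":0,"dy":0,"dz":0,"ax":0,"ay":0,"az":0,"gripper":0},
    {"dx":0,"dy":0,"dz":0,"ax":0,"ay":0,"az":0,"gripper":0},
    {"dx":0,"dy":0,"dz":0,"ax":0,"ay":0,"az":0,"gripper":0},
    {"dx":0,"dy":0,"dz":0,"ax":0,"ay":0,"az":0,"gripper":0},
    {"dx":0,"dy":0,"dz":0,"ax":0,"ay":0,"az":0,"gripper":0}
  ]
}}

```text
clock: 4.45
eef_pos: [549.1, -79.0, 186.5]
tool_rot: [3.141, 0.0, 1.914]
force: [-1.1, 0.4, 5.1]
width: 19.5
gripper_force: 59.0
```

```bash
python3 - <<'E'
from m import *
to([549,-77,186])
E
```

```text
t 4.45 pos [549.1 -79.  186.5] yangle 19.66 z [ 0.001  0.    -1.   ] w 19.5 F [-1.1  0.4  5.1] g 59.0
units [0.0065 0.0019 0.0016]
```

Emit:
{"api": "step_arm", "payload": {
  "plan": [
    {"dx":0,"dy":0,"dz":-0.03,"ax":0,"ay":0,"az":0,"gripper":0},
    {"dx":0,"dy":0,"dz":-0.03,"ax":0,"ay":0,"az":0,"gripper":0},
    {"dx":0,"dy":0,"dz":0,"ax":0,"ay":0,"az":0,"gripper":0},
    {"dx":0,"dy":-0.05,"dz":0,"ax":0,"ay":0,"az":0,"gripper":0},
    {"dx":0,"dy":-0.05,"dz":0,"ax":0,"ay":0,"az":0,"gripper":0},
    {"dx":0,"dy":-0.05,"dz":0,"ax":0,"ay":0,"az":0,"gripper":0},
    {"dx":0,"dy":-0.05,"dz":0,"ax":0,"ay":0,"az":0,"gripper":0},
    {"dx":0,"dy":-0.05,"dz":0,"ax":0,"ay":0,"az":0,"gripper":0},
    {"dx":0,"dy":0,"dz":-0.12,"ax":0,"ay":0,"az":0,"gripper":0},
    {"dx":0,"dy":0,"dz":-0.12,"ax":0,"ay":0,"az":0,"gripper":0},
    {"dx":0,"dy":0,"dz":-0.12,"ax":0,"ay":0,"az":0,"gripper":0},
    {"dx":0,"dy":0,"dz":0,"ax":0,"ay":0,"az":0,"gripper":0}
  ]
}}

```text
clock: 5.95
eef_pos: [479.2, -104.9, 314.2]
tool_rot: [3.136, 0.002, 1.914]
force: [0.4, -0.4, -0.8]
width: 19.5
gripper_force: 58.9
```

```bash
python3 - <<'E'
from m import *
to([595,135,311]); snap('scene','s1')
E
```

```text
t 5.95 pos [ 479.2 -104.9  314.2] yangle 19.65 z [ 0.006 -0.001 -1.   ] w 19.5 F [ 0.4 -0.4 -0.8] g 58.9
units [0.6234 0.6323 0.0124]
```

View pics/s1.png

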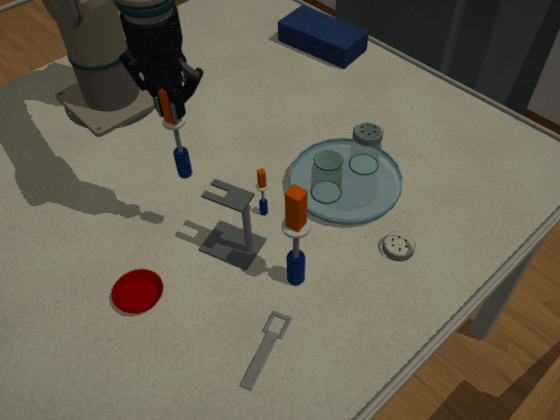

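The brush (handle 166,105, tip 185,175) is free of the stand and held. I'll check its tilt before going on.

```bash
cat >> m.py <<'E'
def brush(f,c,r=80):
    d=load(f);P=pts(d);h=cv2.cvtColor(d['c'],cv2.COLOR_RGB2HSV);H,S,V=h[...,0],h[...,1],h[...,2]
    cam=d['T'][:3,3];out=[]
    near=(np.hypot(P[...,0]-c[0],P[...,1]-c[1])<r)
    for nm,m,rad in(('or',(H>5)&(H<15)&(S>200)&(V>50),9),('bl',(H>105)&(H<125)&(S>150),11)):
        q=P[m&near]; q=q[abs(q-np.median(q,0)).max(1)<45]
        # axis per height bin: centre of visible surface pushed away from camera
        for lo,hi in ((0,40),(60,100)):
            z=np.percentile(q[:,2],[lo,hi]);b=q[(q[:,2]>=z[0])&(q[:,2]<=z[1])].mean(0)
            e=(b-cam)[:2];b[:2]+=e/np.hypot(*e)*rad*.8;out.append(b)
        print(nm,len(q),q[:,2].min().round(1),q[:,2].max().round(1))
    out=np.array(out);print(out.round(1))
    print('slope xy per z',[np.polyfit(out[:,2],out[:,i],1)[0].round(3) for i in(0,1)])
E
python3 - <<'E'
from m import *
brush('s1',(479,-105)); brush('scene0',(549,-77),45)
E
```

```text
or 280 282.3 342.5
bl 346 164.6 219.2
[[ 475.7 -109.3  296.5]
 [ 474.2 -108.6  334.4]
 [ 479.9 -104.5  178.4]
 [ 477.9 -103.   212.7]]
slope xy per z [np.float64(-0.034), np.float64(-0.037)]
or 425 153.5 217.0
bl 264 36.3 91.9
[[548.4 -78.7 172.3]
 [546.  -76.4 210.2]
 [548.7 -78.9  51.4]
 [546.9 -77.1  86.3]]
slope xy per z [np.float64(-0.009), np.float64(0.008)]
```

Emit:
{"api": "step_arm", "payload": {
  "plan": [
    {"dx":0.103,"dy":0.104,"dz":0,"ax":0,"ay":0,"az":0,"gripper":0},
    {"dx":0.103,"dy":0.104,"dz":0,"ax":0,"ay":0,"az":0,"gripper":0},
    {"dx":0.103,"dy":0.104,"dz":0,"ax":0,"ay":0,"az":0,"gripper":0},
    {"dx":0.103,"dy":0.104,"dz":0,"ax":0,"ay":0,"az":0,"gripper":0},
    {"dx":0.103,"dy":0.104,"dz":0,"ax":0,"ay":0,"az":0,"gripper":0},
    {"dx":0.103,"dy":0.104,"dz":0,"ax":0,"ay":0,"az":0,"gripper":0},
    {"dx":0,"dy":0,"dz":0,"ax":0,"ay":0,"az":0,"gripper":0},
    {"dx":0,"dy":0,"dz":0,"ax":0,"ay":0,"az":0,"gripper":0},
    {"dx":0,"dy":0,"dz":0,"ax":0,"ay":0,"az":0,"gripper":0}
  ]
}}

```text
clock: 7.12
eef_pos: [591.5, 131.5, 311.3]
tool_rot: [-3.14, 0.0, 1.912]
force: [-0.2, -1.4, -0.7]
width: 19.2
gripper_force: 59.0
```

```bash
python3 - <<'E'
from m import *
to([595,135,290]); snap('scene','s2'); snap('side','e2'); 
for f in('s2','e2'): brush(f,(595,135))
E
```

```text
t 7.12 pos [591.5 131.5 311.3] yangle 19.53 z [-0.001 -0.001 -1.   ] w 19.2 F [-0.2 -1.4 -0.7] g 59.0
units [0.007  0.0149 0.0711]
or 368 278.4 340.1
bl 314 160.3 216.1
[[589.5 129.2 294.4]
 [588.3 131.6 333.6]
 [591.7 131.8 174.8]
 [590.3 133.2 209.3]]
slope xy per z [np.float64(-0.018), np.float64(-0.011)]
or 510 281.8 362.0
bl 407 162.7 216.6
[[591.6 135.9 297.2]
 [592.5 132.2 334.6]
 [591.5 133.9 176.6]
 [592.8 132.  210.4]]
slope xy per z [np.float64(0.002), np.float64(0.002)]
```

Emit:
{"api": "step_arm", "payload": {
  "plan": [
    {"dx":0.0025,"dy":0.013,"dz":0,"ax":0,"ay":0,"az":0,"gripper":0},
    {"dx":0,"dy":0,"dz":0.06,"ax":0,"ay":0,"az":0,"gripper":0},
    {"dx":0,"dy":0,"dz":0.06,"ax":0,"ay":0,"az":0,"gripper":0},
    {"dx":0,"dy":0,"dz":0.04,"ax":0,"ay":0,"az":0,"gripper":0},
    {"dx":0,"dy":0,"dz":0.04,"ax":0,"ay":0,"az":0,"gripper":0},
    {"dx":0,"dy":0,"dz":0.04,"ax":0,"ay":0,"az":0,"gripper":0},
    {"dx":0,"dy":0,"dz":0.04,"ax":0,"ay":0,"az":0,"gripper":0},
    {"dx":0,"dy":0,"dz":0.04,"ax":0,"ay":0,"az":0,"gripper":0},
    {"dx":0,"dy":0,"dz":0.04,"ax":0,"ay":0,"az":0,"gripper":0},
    {"dx":0,"dy":0,"dz":0.04,"ax":0,"ay":0,"az":0,"gripper":0},
    {"dx":0,"dy":0,"dz":0.035,"ax":0,"ay":0,"az":0,"gripper":0},
    {"dx":0,"dy":0,"dz":0,"ax":0,"ay":0,"az":0,"gripper":0},
    {"dx":0,"dy":0,"dz":0,"ax":0,"ay":0,"az":0,"gripper":0},
    {"dx":0,"dy":0,"dz":0,"ax":0,"ay":0,"az":0,"gripper":0}
  ]
}}

```text
clock: 8.98
eef_pos: [595.9, 135.4, 181.8]
tool_rot: [3.141, 0.0, 1.914]
force: [0.2, 0.5, -0.1]
width: 19.5
gripper_force: 58.9
```

```bash
python3 - <<'E'
from m import *
to([595,135,182]); snap('side','e3'); snap('scene','s3')
for f in('s3','e3'): brush(f,(595,135),45)
x=np.concatenate([cv2.resize(cv2.imread('pics/s3.png')[90:230,270:410],None,fx=2.8,fy=2.8,interpolation=2),cv2.resize(cv2.imread('pics/e3.png')[200:340,200:340],None,fx=2.8,fy=2.8,interpolation=2)],1)
cv2.imwrite('pics/c3.png',x)
E
```

```text
t 8.97 pos [595.9 135.4 181.8] yangle 19.66 z [ 0.001  0.    -1.   ] w 19.5 F [ 0.2  0.5 -0.1] g 58.9
units [-0.0002 -0.0032 -0.0005]
or 273 150.2 210.9
bl 5 244.5 283.6
[[594.3 133.2 166.1]
 [592.2 135.7 204.8]
 [584.5 122.3 251.5]
 [622.6 141.5 281.2]]
slope xy per z [np.float64(0.175), np.float64(0.016)]
or 389 152.2 228.9
bl 23 185.2 250.3
[[594.9 139.8 168.9]
 [596.5 135.1 206.2]
 [612.6 136.9 195.8]
 [608.4 141.5 236.6]]
slope xy per z [np.float64(0.157), np.float64(0.024)]
```

View pics/c3.png

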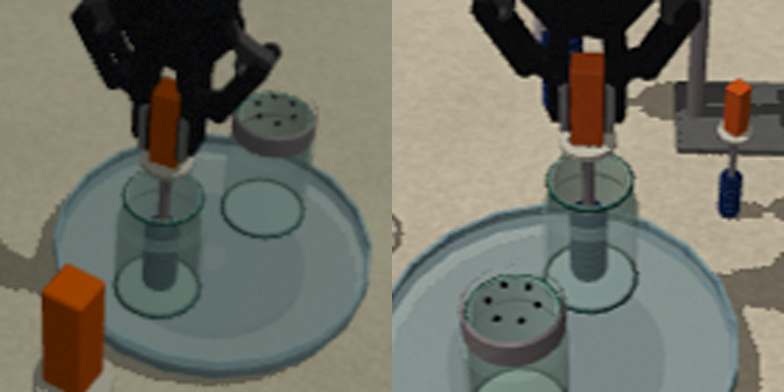

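Emit:
{"api": "step_arm", "payload": {
  "plan": [
    {"dx":0,"dy":0,"dz":0.013,"ax":0,"ay":0,"az":0,"gripper":0},
    {"dx":0,"dy":0,"dz":0,"ax":0,"ay":0,"az":0,"gripper":0},
    {"dx":0,"dy":0,"dz":0,"ax":0,"ay":0,"az":0,"gripper":0},
    {"dx":0,"dy":0,"dz":-0.05,"ax":0,"ay":0,"az":0,"gripper":0},
    {"dx":0,"dy":0,"dz":-0.05,"ax":0,"ay":0,"az":0,"gripper":0},
    {"dx":0,"dy":0,"dz":-0.05,"ax":0,"ay":0,"az":0,"gripper":0},
    {"dx":0,"dy":0,"dz":-0.05,"ax":0,"ay":0,"az":0,"gripper":0},
    {"dx":0,"dy":0,"dz":-0.05,"ax":0,"ay":0,"az":0,"gripper":0},
    {"dx":0,"dy":0,"dz":-0.05,"ax":0,"ay":0,"az":0,"gripper":0},
    {"dx":0,"dy":0,"dz":-0.05,"ax":0,"ay":0,"az":0,"gripper":0},
    {"dx":0,"dy":0,"dz":-0.1,"ax":0,"ay":0,"az":0,"gripper":0},
    {"dx":0,"dy":0,"dz":-0.1,"ax":0,"ay":0,"az":0,"gripper":0},
    {"dx":0,"dy":0,"dz":0,"ax":0,"ay":0,"az":0,"gripper":0}
  ]
}}

```text
clock: 10.7
eef_pos: [596.9, 135.3, 345.2]
tool_rot: [3.136, 0.001, 1.914]
force: [0.7, 0.3, -0.5]
width: 19.4
gripper_force: 58.9
```

```bash
python3 - <<'E'
from m import *
to([523,-267,340])
E
```

```text
t 10.7 pos [596.9 135.3 345.2] yangle 19.66 z [ 0.005  0.001 -1.   ] w 19.4 F [ 0.7  0.3 -0.5] g 58.9
units [-1.1802 -0.6831  0.0145]
```

Emit:
{"api": "step_arm", "payload": {
  "plan": [
    {"dx":-0.148,"dy":-0.085,"dz":0,"ax":0,"ay":0,"az":0,"gripper":0},
    {"dx":-0.148,"dy":-0.085,"dz":0,"ax":0,"ay":0,"az":0,"gripper":0},
    {"dx":-0.148,"dy":-0.085,"dz":0,"ax":0,"ay":0,"az":0,"gripper":0},
    {"dx":-0.148,"dy":-0.085,"dz":0,"ax":0,"ay":0,"az":0,"gripper":0},
    {"dx":-0.148,"dy":-0.085,"dz":0,"ax":0,"ay":0,"az":0,"gripper":0},
    {"dx":-0.148,"dy":-0.085,"dz":0,"ax":0,"ay":0,"az":0,"gripper":0},
    {"dx":-0.148,"dy":-0.085,"dz":0,"ax":0,"ay":0,"az":0,"gripper":0},
    {"dx":-0.144,"dy":-0.085,"dz":0,"ax":0,"ay":0,"az":0,"gripper":0},
    {"dx":0,"dy":0,"dz":0.2,"ax":0,"ay":0,"az":0,"gripper":0},
    {"dx":0,"dy":0,"dz":0.2,"ax":0,"ay":0,"az":0,"gripper":0},
    {"dx":0,"dy":0,"dz":0,"ax":0,"ay":0,"az":0,"gripper":0},
    {"dx":0,"dy":0,"dz":0,"ax":0,"ay":0,"az":0,"gripper":0}
  ]
}}

```text
clock: 12.2
eef_pos: [523.4, -267.3, 223.9]
tool_rot: [3.141, 0.002, 1.914]
force: [0.8, 0.4, -0.7]
width: 19.5
gripper_force: 58.8
```

```bash
python3 - <<'E'
from m import *
to([523,-267,157]); snap('scene','s4'); snap('side','e4')
for f in('s4','e4'): brush(f,(523,-267),45)
E
```

```text
t 12.2 pos [ 523.4 -267.3  223.9] yangle 19.66 z [ 0.002 -0.001 -1.   ] w 19.5 F [ 0.8  0.4 -0.7] g 58.8
units [ 0.0017 -0.0011  0.2229]
or 160 191.8 251.1
bl 339 75.9 129.3
[[ 518.1 -273.3  205.7]
 [ 516.8 -273.2  241.3]
 [ 523.6 -266.8   89.8]
 [ 520.2 -265.5  124.4]]
slope xy per z [np.float64(-0.04), np.float64(-0.055)]
or 237 194.5 253.4
bl 189 76.4 129.8
[[ 521.6 -263.6  209.1]
 [ 522.1 -266.   245.7]
 [ 523.2 -264.3   89.3]
 [ 523.9 -266.4  122.1]]
slope xy per z [np.float64(-0.011), np.float64(-0.001)]
```

Emit:
{"api": "step_arm", "payload": {
  "plan": [
    {"dx":0,"dy":0,"dz":0.1,"ax":0,"ay":0,"az":0,"gripper":0},
    {"dx":0,"dy":0,"dz":0.06,"ax":0,"ay":0,"az":0,"gripper":0},
    {"dx":0,"dy":0,"dz":0.03,"ax":0,"ay":0,"az":0,"gripper":0},
    {"dx":0,"dy":0,"dz":0.006,"ax":0,"ay":0,"az":0,"gripper":0},
    {"dx":0,"dy":0,"dz":0.006,"ax":0,"ay":0,"az":0,"gripper":0},
    {"dx":0,"dy":0,"dz":0.006,"ax":0,"ay":0,"az":0,"gripper":0},
    {"dx":0,"dy":0,"dz":0.006,"ax":0,"ay":0,"az":0,"gripper":0},
    {"dx":0,"dy":0,"dz":0.006,"ax":0,"ay":0,"az":0,"gripper":0},
    {"dx":0,"dy":0,"dz":0.006,"ax":0,"ay":0,"az":0,"gripper":0},
    {"dx":0,"dy":0,"dz":0.006,"ax":0,"ay":0,"az":0,"gripper":0},
    {"dx":0,"dy":0,"dz":0.005,"ax":0,"ay":0,"az":0,"gripper":0},
    {"dx":0,"dy":0,"dz":0,"ax":0,"ay":0,"az":0,"gripper":0},
    {"dx":0,"dy":0,"dz":0,"ax":0,"ay":0,"az":0,"gripper":0}
  ]
}}

```text
clock: 13.92
eef_pos: [522.6, -266.7, 151.5]
tool_rot: [3.141, 0.0, 1.914]
force: [-0.4, 1.0, 4.3]
width: 19.3
gripper_force: 59.6
```

Emit:
{"api": "step_arm", "payload": {
  "plan": [
    {"dx":0,"dy":0,"dz":-0.04,"ax":0,"ay":0,"az":0,"gripper":0},
    {"dx":0,"dy":0,"dz":-0.1,"ax":0,"ay":0,"az":0,"gripper":0},
    {"dx":0,"dy":0,"dz":-0.1,"ax":0,"ay":0,"az":0,"gripper":0},
    {"dx":0,"dy":0,"dz":-0.1,"ax":0,"ay":0,"az":0,"gripper":0},
    {"dx":0,"dy":0,"dz":-0.1,"ax":0,"ay":0,"az":0,"gripper":0},
    {"dx":0,"dy":0,"dz":0,"ax":0,"ay":0,"az":0,"gripper":0},
    {"dx":0.14,"dy":0.01,"dz":0,"ax":0,"ay":0,"az":0,"gripper":0},
    {"dx":0.14,"dy":0.01,"dz":0,"ax":0,"ay":0,"az":0,"gripper":0},
    {"dx":0.14,"dy":0.01,"dz":0,"ax":0,"ay":0,"az":0,"gripper":0},
    {"dx":0.14,"dy":0.01,"dz":0,"ax":0,"ay":0,"az":0,"gripper":0},
    {"dx":0,"dy":0,"dz":0,"ax":0,"ay":0,"az":0,"gripper":0},
    {"dx":0,"dy":0,"dz":0,"ax":0,"ay":0,"az":0,"gripper":0}
  ]
}}

```text
clock: 15.42
eef_pos: [477.1, -104.8, 282.9]
tool_rot: [-3.141, 0.0, 1.914]
force: [0.5, -0.3, -0.4]
width: 19.2
gripper_force: 59.0
```

```bash
python3 - <<'E'
from m import *
to([478.5,-103.5,204]); snap('scene','s5'); snap('side','e5')
for f in('s5','e5'): brush(f,(479,-104),45)
E
```

```text
t 15.43 pos [ 477.1 -104.8  282.9] yangle 19.66 z [-0.001 -0.001 -1.   ] w 19.2 F [ 0.5 -0.3 -0.4] g 59.0
units [0.0027 0.0062 0.263 ]
or 254 251.2 312.6
bl 323 133.2 189.2
[[ 473.2 -109.1  264.8]
 [ 472.  -108.6  302.9]
 [ 477.1 -104.2  147.2]
 [ 475.2 -103.   182.2]]
slope xy per z [np.float64(-0.031), np.float64(-0.038)]
or 348 253.7 311.8
bl 273 134.7 186.9
[[ 474.8 -101.3  267.2]
 [ 475.5 -104.6  304.3]
 [ 475.9 -102.4  146.8]
 [ 476.6 -104.5  180.8]]
slope xy per z [np.float64(-0.007), np.float64(-0.003)]
```

Emit:
{"api": "step_arm", "payload": {
  "plan": [
    {"dx":0.004,"dy":0.006,"dz":0.087,"ax":0,"ay":0,"az":0,"gripper":0},
    {"dx":0,"dy":0,"dz":0.087,"ax":0,"ay":0,"az":0,"gripper":0},
    {"dx":0,"dy":0,"dz":0.087,"ax":0,"ay":0,"az":0,"gripper":0},
    {"dx":0,"dy":0,"dz":0,"ax":0,"ay":0,"az":0,"gripper":0},
    {"dx":0,"dy":0,"dz":0,"ax":0,"ay":0,"az":0,"gripper":0},
    {"dx":0,"dy":0.03,"dz":0,"ax":0,"ay":0,"az":0,"gripper":0},
    {"dx":0,"dy":0.03,"dz":0,"ax":0,"ay":0,"az":0,"gripper":0},
    {"dx":0,"dy":0,"dz":0,"ax":0,"ay":0,"az":0,"gripper":0}
  ]
}}

```text
clock: 16.52
eef_pos: [496.9, -96.0, 205.4]
tool_rot: [3.14, 0.001, 1.915]
force: [-0.1, -1.0, -0.3]
width: 19.4
gripper_force: 59.0
```

```bash
python3 - <<'E'
from m import *
to([549,-77.5,204]); snap('scene','s6'); snap('side','e6')
for f in('s6','e6'): brush(f,(497,-96),40)
x=np.concatenate([cv2.resize(cv2.imread('pics/s6.png')[110:270,150:290],None,fx=2.8,fy=2.8,interpolation=2),cv2.resize(cv2.imread('pics/e6.png')[120:280,270:410],None,fx=2.8,fy=2.8,interpolation=2)],1)
cv2.imwrite('pics/c6.png',x)
E
```

```text
t 16.52 pos [496.9 -96.  205.4] yangle 19.75 z [ 0.002 -0.    -1.   ] w 19.4 F [-0.1 -1.  -0.3] g 59.0
units [-0.0006  0.1844  0.0048]
or 216 173.9 234.6
bl 258 55.5 110.5
[[ 492.6 -100.2  188. ]
 [ 491.5  -99.5  225.6]
 [ 496.9  -95.5   69.6]
 [ 495.   -95.2  104.1]]
slope xy per z [np.float64(-0.033), np.float64(-0.034)]
or 297 175.9 233.7
bl 229 56.1 109.5
[[493.8 -92.3 190. ]
 [495.3 -95.7 227.5]
 [494.9 -93.1  69.7]
 [495.5 -95.4 103.7]]
slope xy per z [np.float64(-0.003), np.float64(-0.005)]
```

View pics/c6.png

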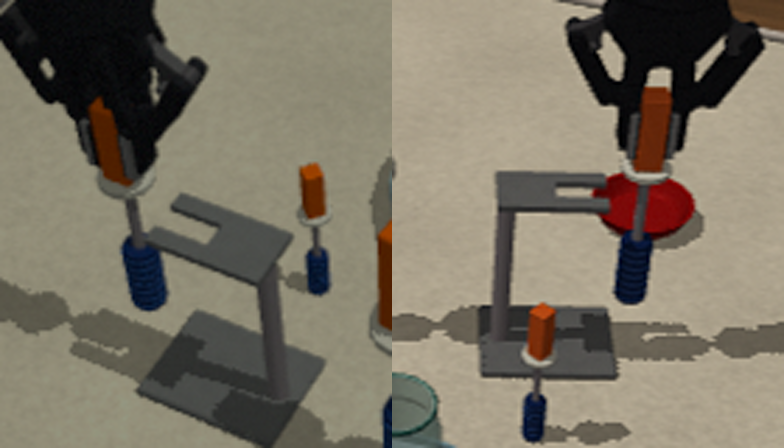

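The crops show the collar above fork level and the shaft in line with the slot mouth. I'll slide it in and lower it.

Emit:
{"api": "step_arm", "payload": {
  "plan": [
    {"dx":0,"dy":0.03,"dz":0,"ax":0,"ay":0,"az":0,"gripper":0},
    {"dx":0,"dy":0.03,"dz":0,"ax":0,"ay":0,"az":0,"gripper":0},
    {"dx":0,"dy":0.03,"dz":0,"ax":0,"ay":0,"az":0,"gripper":0},
    {"dx":0,"dy":0.03,"dz":0,"ax":0,"ay":0,"az":0,"gripper":0},
    {"dx":0,"dy":0.03,"dz":0,"ax":0,"ay":0,"az":0,"gripper":0},
    {"dx":0,"dy":0.03,"dz":0,"ax":0,"ay":0,"az":0,"gripper":0},
    {"dx":0,"dy":0,"dz":0,"ax":0,"ay":0,"az":0,"gripper":0},
    {"dx":0,"dy":0,"dz":0.02,"ax":0,"ay":0,"az":0,"gripper":0},
    {"dx":0,"dy":0,"dz":0.02,"ax":0,"ay":0,"az":0,"gripper":0},
    {"dx":0,"dy":0,"dz":0.01,"ax":0,"ay":0,"az":0,"gripper":0},
    {"dx":0,"dy":0,"dz":0,"ax":0,"ay":0,"az":0,"gripper":0},
    {"dx":0,"dy":0,"dz":0,"ax":0,"ay":0,"az":0,"gripper":0}
  ]
}}

```text
clock: 18.12
eef_pos: [546.4, -78.5, 190.1]
tool_rot: [3.141, 0.0, 1.914]
force: [-0.4, -0.7, -0.6]
width: 19.7
gripper_force: 59.0
```

```bash
python3 - <<'E'
from m import *
to([549,-77.5,186.5]); snap('side','e7');brush('e7',(549,-77),40);brush('side0',(549,-77),40)
E
```

```text
t 18.12 pos [546.4 -78.5 190.1] yangle 19.66 z [ 0. -0. -1.] w 19.7 F [-0.4 -0.7 -0.6] g 59.0
units [0.0002 0.0092 0.0119]
or 289 160.9 218.5
bl 205 41.5 95.4
[[544.5 -74.3 175.8]
 [546.2 -77.2 212.2]
 [544.6 -75.4  57. ]
 [545.9 -77.6  88.6]]
slope xy per z [np.float64(0.004), np.float64(-0.0)]
or 281 155.8 215.3
bl 196 36.5 91.2
[[547.3 -74.7 171.1]
 [548.4 -77.8 208.6]
 [546.3 -76.6  54.8]
 [548.3 -78.3  86.1]]
slope xy per z [np.float64(0.007), np.float64(0.004)]
```

Emit:
{"api": "step_arm", "payload": {
  "plan": [
    {"dx":0,"dy":0.007,"dz":0.006,"ax":0,"ay":0,"az":0,"gripper":0},
    {"dx":0,"dy":0,"dz":0.005,"ax":0,"ay":0,"az":0,"gripper":0},
    {"dx":0,"dy":0,"dz":0,"ax":0,"ay":0,"az":0,"gripper":0},
    {"dx":0,"dy":0,"dz":0,"ax":0,"ay":0,"az":0,"gripper":0}
  ]
}}

```text
clock: 18.68
eef_pos: [548.3, -77.7, 186.6]
tool_rot: [-3.141, -0.0, 1.914]
force: [-0.3, -0.1, -0.1]
width: 19.3
gripper_force: 59.0
```

Emit:
{"api": "step_arm", "payload": {
  "plan": [
    {"dx":0,"dy":0,"dz":0.002,"ax":0,"ay":0,"az":0,"gripper":0},
    {"dx":0,"dy":0,"dz":0,"ax":0,"ay":0,"az":0,"gripper":0.5},
    {"dx":0,"dy":0,"dz":0,"ax":0,"ay":0,"az":0,"gripper":1},
    {"dx":0,"dy":0,"dz":0,"ax":0,"ay":0,"az":0,"gripper":1},
    {"dx":0,"dy":0,"dz":0,"ax":0,"ay":0,"az":0,"gripper":1},
    {"dx":0,"dy":0,"dz":0,"ax":0,"ay":0,"az":0,"gripper":1},
    {"dx":0,"dy":0,"dz":-0.05,"ax":0,"ay":0,"az":0,"gripper":1},
    {"dx":0,"dy":0,"dz":-0.1,"ax":0,"ay":0,"az":0,"gripper":1},
    {"dx":0,"dy":0,"dz":-0.1,"ax":0,"ay":0,"az":0,"gripper":1},
    {"dx":0,"dy":0,"dz":-0.1,"ax":0,"ay":0,"az":0,"gripper":1},
    {"dx":0,"dy":0,"dz":0,"ax":0,"ay":0,"az":0,"gripper":1},
    {"dx":0,"dy":0,"dz":0,"ax":0,"ay":0,"az":0,"gripper":1}
  ]
}}

```text
clock: 20.18
eef_pos: [548.1, -77.6, 291.2]
tool_rot: [3.142, -0.0, 1.914]
force: [0.0, 0.7, -0.1]
width: 85.4
gripper_force: 0.0
```

```bash
python3 - <<'E'
from m import *
to(None); snap('side','e8');snap('scene','s8')
for f in('e8','side0','s8','scene0'): brush(f,(549,-77),40)
E
```

```text
t 20.18 pos [548.1 -77.6 291.2] yangle 19.66 z [-0.  0. -1.] w 85.4 F [ 0.   0.7 -0.1] g 0.0
or 279 156.7 215.0
bl 193 36.3 91.5
[[546.9 -73.4 171.3]
 [548.1 -76.9 208.3]
 [545.9 -75.2  55.7]
 [548.1 -77.5  86.2]]
slope xy per z [np.float64(0.008), np.float64(0.003)]
or 281 155.8 215.3
bl 196 36.5 91.2
[[547.3 -74.7 171.1]
 [548.4 -77.8 208.6]
 [546.3 -76.6  54.8]
 [548.3 -78.3  86.1]]
slope xy per z [np.float64(0.007), np.float64(0.004)]
or 424 154.3 217.0
bl 264 35.3 92.2
[[548.  -77.2 171.9]
 [545.9 -75.2 210.1]
 [548.4 -77.6  51.6]
 [546.1 -75.9  86.2]]
slope xy per z [np.float64(-0.007), np.float64(0.008)]
or 425 153.5 217.0
bl 264 36.3 91.9
[[548.4 -78.7 172.3]
 [546.  -76.4 210.2]
 [548.7 -78.9  51.4]
 [546.9 -77.1  86.3]]
slope xy per z [np.float64(-0.009), np.float64(0.008)]
```

View pics/e8.png

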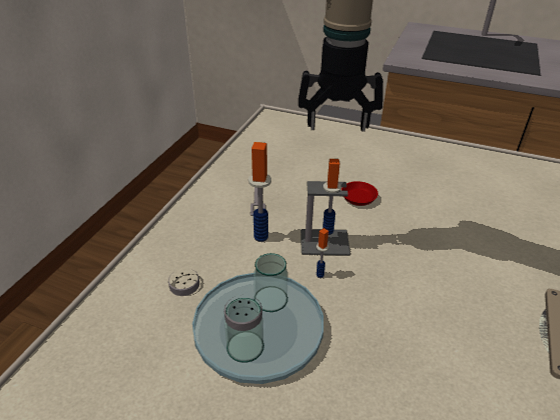

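The brush hangs upright in the fork (333,187) within about 2 mm of where it started. The jars, dish and cap are unmoved and the gripper is clear, so I'm handing in.

```bash
python3 -c "
from cell import ctrl
print(ctrl.finish_job())"
```

```text
the job is handed in; nothing more can be done
None
```

I dipped the brush in the open jar, tapped it on the dish floor with about 4 N, hung it back upright in its fork about 1 mm from where it started, and handed the job in at about 20 s; no verdict came back.

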